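# Put the microscope objectives away by size

### The job

Put the four loose microscope objectives away, each upright in the black storage dish of its own size: the widest objective in the widest dish, and so on down to the thinnest in the smallest, standing flat on the dish's floor. They are delicate optics, so set them down gently without dropping or tipping them over, and leave the two eyepieces (the ones with the black rubber cup on top) standing where they are.

Things in the scene. Friction and masses are not known exactly. Their poses are not given: they have to be found in the camera images.
- objective_a: microscope objective, the widest and shortest of the four: upright bright-metal cylinder 46 mm in diameter and 34 mm tall in all, narrow dark ring round it, straight wall from 4 mm to 22 mm up, above that a cone to a small glass lens; the lowest 4 mm is a brass foot 4 mm smaller in diameter. About 200 g, loose, stands on the bench. Origin: centre of its underside, z up through the lens.
- objective_b: microscope objective, the second widest of the four: upright bright-metal cylinder 38 mm in diameter and 44 mm tall in all, narrow dark ring round it, straight wall from 4 mm to 32 mm up, above that a cone to a small glass lens; the lowest 4 mm is a brass foot 4 mm smaller in diameter. About 180 g, loose, stands on the bench. Origin: centre of its underside, z up through the lens.
- objective_c: microscope objective, the third widest of the four: upright bright-metal cylinder 30 mm in diameter and 54 mm tall in all, narrow dark ring round it, straight wall from 4 mm to 42 mm up, above that a cone to a small glass lens; the lowest 4 mm is a brass foot 4 mm smaller in diameter. About 140 g, loose, stands on the bench. Origin: centre of its underside, z up through the lens.
- objective_d: microscope objective, the thinnest and tallest of the four: upright bright-metal cylinder 22 mm in diameter and 64 mm tall in all, narrow dark ring round it, straight wall from 4 mm to 52 mm up, above that a cone to a small glass lens; the lowest 4 mm is a brass foot 4 mm smaller in diameter. About 90 g, loose, stands on the bench. Origin: centre of its underside, z up through the lens.
- eyepiece_1: microscope eyepiece, not an objective: bright-metal tube 30 mm in diameter below (22 mm high), black body 36 mm and on top a black rubber eyecup 44 mm in diameter with a large lens, so it is wider and black at the top; 50 mm tall, loose, about 130 g, to be left where it is. Origin: centre of its underside.
- eyepiece_2: microscope eyepiece, not an objective: bright-metal tube 30 mm in diameter below (22 mm high), black body 36 mm and on top a black rubber eyecup 44 mm in diameter with a large lens, so it is wider and black at the top; 50 mm tall, loose, about 130 g, to be left where it is. Origin: centre of its underside.
- dish_a: storage dish, the widest of the four, for the 46 mm objective: shallow open round black dish, 68 mm outside, 60 mm inside, rim 10 mm high, black inner floor 3 mm above the bench; it does not move. Origin: centre of its underside, on the bench.
- dish_b: storage dish, the second widest of the four, for the 38 mm objective: shallow open round black dish, 60 mm outside, 52 mm inside, rim 10 mm high, black inner floor 3 mm above the bench; it does not move. Origin: centre of its underside, on the bench.
- dish_c: storage dish, the third widest of the four, for the 30 mm objective: shallow open round black dish, 52 mm outside, 44 mm inside, rim 10 mm high, black inner floor 3 mm above the bench; it does not move. Origin: centre of its underside, on the bench.
- dish_d: storage dish, the smallest of the four, for the 22 mm objective: shallow open round black dish, 44 mm outside, 36 mm inside, rim 10 mm high, black inner floor 3 mm above the bench; it does not move. Origin: centre of its underside, on the bench.

How it is judged (in metres and radians):
At the end, for the whole second after the job is handed in: each objective stands upright (within 0.1 rad) and at rest in its own dish, its centre within 10 mm of the dish's centre and its underside within 3 mm of the dish's floor; both eyepieces stand within 20 mm of where they started (horizontal distance between objective_a and dish_a below 0.01 m and z of objective_a in the frame of dish_a between 0 and 0.006 m and angle between each of objective_a, objective_b, objective_c, objective_d, eyepiece_1, eyepiece_2's own z axis and vertical below 0.1 rad and linear speed of each of objective_a, objective_b, objective_c, objective_d below 0.02 m/s and angular speed of each of objective_a, objective_b, objective_c, objective_d below 0.2 rad/s and horizontal distance between objective_b and dish_b below 0.01 m and z of objective_b in the frame of dish_b between 0 and 0.006 m and horizontal distance between objective_c and dish_c below 0.01 m and z of objective_c in the frame of dish_c between 0 and 0.006 m and horizontal distance between objective_d and dish_d below 0.01 m and z of objective_d in the frame of dish_d between 0 and 0.006 m and distance of each of eyepiece_1, eyepiece_2 from where it was at the start of the episode below 0.02 m); the robot touches nothing.
It fails at once if an objective is dropped (falls freely faster than 0.45 m/s, about 10 mm of fall) ((linear speed of objective_a above 0.45 m/s and contact force between the fingers and objective_a below 0.05 N) or (linear speed of objective_b above 0.45 m/s and contact force between the fingers and objective_b below 0.05 N) or (linear speed of objective_c above 0.45 m/s and contact force between the fingers and objective_c below 0.05 N) or (linear speed of objective_d above 0.45 m/s and contact force between the fingers and objective_d below 0.05 N)).
It fails at once if an objective is tipped over (more than 0.7 rad) (angle between any of objective_a, objective_b, objective_c, objective_d's own z axis and vertical above 0.7 rad).
It fails at once if an eyepiece is moved more than 20 mm or tilted more than 0.3 rad (distance of any of eyepiece_1, eyepiece_2 from where it was at the start of the episode above 0.02 m or angle between any of eyepiece_1, eyepiece_2's own z axis and vertical above 0.3 rad).
It also fails if it takes over 134 s, if anything falls off the work surface, if the arm or the gripper's body presses on something with over 40 N, if the wrist force passes 120 N, or if a joint passes its speed limit or range.

### The arm

A 7-joint arm with a two-finger parallel gripper is mounted at the origin on the work surface. World frame = base frame: x ahead of the robot, y to its left, z up, the work surface at z = 0. Lengths are in mm, angles in rad, forces in N, time in s.
With the tool pointing down it reaches from about 400 to 900 mm from the base axis. Payload 5.5 kg.
Tool frame: the origin (TCP) lies on the centre line of the jaws, within the pads' length; the fingertips stand env.nose_length ahead of it and the grasp point (between the pads) lies 11 mm behind it (env.nose_length is the distance from the TCP to the fingertips, in mm); z points along the fingers, y is the line along which they close (so a half turn about z gives the same grasp; the last joint's range is limited). The gripper opens to 85 mm and grips with 20 to 120 N. Pads are 22 mm wide; open, the fingers measure 114 mm over their backs; the gripper's body (76 mm by 85 mm) begins 54 mm behind the grasp point. The pads swing forward as they close: fully open they stand 13 mm farther back than shut.
Start: joints at [-0.844, 0.501, -0.427, 1.55, 0.221, 1.138, -0.21], TCP at [290.742, 581.351, 239.31] pointing down, gripper open.
Joint ranges: [-2.88, 2.88], [-0.31, 2.03], [-1.54, 1.56], [0.2, 2.42], [-1.41, 4.55], [0.19, 2.02], [-2.57, 2.57]. Speed limits (rad/s): [2.57, 2.57, 3.14, 3.14, 3.14, 3.14, 3.14].

### API

Orientations are given as a unit quaternion [w, x, y, z].
In Python, from bench import env gives the robot as it stands.
- The arm moves only by the shell command python3 -m inch 'ROWS' [OPENING] [FORCE]. ROWS is JSON, a list that holds one entry, the list of rows, each a list of 4 numbers: the shift along the tool's x, y, z in mm, then the turn about the tool's z in rad. In form: [[[dx, dy, dz, roll], ...]]. A call has 1 to 20 rows; each row is the pose to reach, as a shift and turn from the pose commanded when the call began, along the tool's axes at that moment; what a row does not reach only later rows make up. A row lasts 1/8 s, in which the tool goes at most 62.5 mm and 10.7 degrees, less where a joint would pass 70% of its speed; a pose out of reach is approached as far as the arm can. A call with a gripper value outside its range is refused whole. OPENING is the finger opening in mm, from 0 to 85.4, set as the call begins (- or left out, the last holds). The fingers move at their own pace and stop on an object; FORCE is the grip in N (left out, the last holds). Time passes only in rows, so rows that repeat a pose let the fingers close. It gives the time, the measured TCP pose, the force, the opening and the grip force at its end, in the units of the state.
- env.observe(): the state, without advancing time (a new reading comes with each control period).
- env.read_camera(name): name is "side" or "top"; returns a dict with "frame" (420x560x3 uint8, red, green, blue), "vfov" (degrees; the focal length in pixels is half the picture's height over the tangent of half this angle, whatever the lens; pixels are square), "cx", "cy" (the principal point, pixels), "dist_coeffs" ([k1, k2, p1, p2, k3] as OpenCV has them; the pictures are not rectified), "T" (4x4, takes a point from camera to world coordinates). Camera axes: x right, y down, z forward; pixel columns grow to the right and rows downward; lengths in mm; the calibration is good to about 2 mm. A picture is of the moment at which its call begins. There is no depth.
- env.hand_in(): hands the job in; it is judged then, once.
The state is a dict: "time_s": time; "q": joint angles; "joint_vel": joint speeds; "tau": joint torques, N m; "ee_pos": TCP position; "tool_rot": TCP orientation; "wrist_force": force on the tool from outside, world axes, zero at the start; "ft_torque": the same for the moment, N m; "gripper_width": finger opening in mm; "grip_force": force on a finger pad.
Only numpy, scipy, OpenCV 4.12 (cv2) and the standard library are available. Lean on these libraries where they do the work, as an engineer would, in place of code of your own. Each camera call takes 0.05 s, during which the arm holds its last target. There are 200 camera calls.

## Working session

There is one attempt and no reset: what is moved stays moved. The work goes in short steps, Python scripts to look and compute and a shell command to move; the robot and the scene stay as the last step left them, time stands still between calls to the robot, and variables do not carry over. Pictures are saved under pics/ and viewed, at most 16 in all, crops included, and the job is handed in when it is done.

```bash
ls; mkdir -p pics; python3 - <<'E'
from bench import env
import cv2
s=env.observe();print(s['ee_pos'],s['tool_rot'],s['gripper_width'],env.nose_length,s['time_s'])
for n in("top","side"):
    c=env.read_camera(n);cv2.imwrite(f"pics/{n}0.png",c['frame'][:,:,::-1]);print(n,c['vfov'],c['cx'],c['cy'],c['dist_coeffs'],c['T'])
E
```

```text
pics
[290.51633037 580.68548107 238.23729071] [-2.55446633e-04  2.29791921e-01  9.73239274e-01 -9.60732776e-04] 85.83894598374371 8.0 0.0
top 51.9076015267316 278.23089641737886 209.5579731205083 [-0.07361793  0.          0.          0.          0.        ] [[-9.86957436e-03 -9.90952589e-01  1.33849008e-01  4.26438418e+02]
 [-9.99884632e-01  1.13256980e-02  1.01218084e-02 -1.06911647e+01]
 [-1.15461656e-02 -1.33733668e-01 -9.90950045e-01  8.17818030e+02]
 [ 0.00000000e+00  0.00000000e+00  0.00000000e+00  1.00000000e+00]]
side 54.00158636381775 279.8910967645713 215.9450014700423 [-0.00677884  0.          0.          0.          0.        ] [[ 9.46027741e-01 -2.16745806e-01  2.40941420e-01  3.47093980e+02]
 [-3.23951171e-01 -6.11017416e-01  7.22297277e-01 -6.13390463e+02]
 [-9.33550139e-03 -7.61366517e-01 -6.48254484e-01  6.15497213e+02]
 [ 0.00000000e+00  0.00000000e+00  0.00000000e+00  1.00000000e+00]]
```

View pics/top0.png

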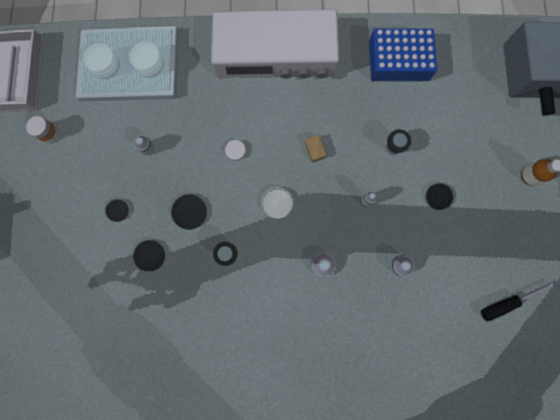

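View pics/side0.png

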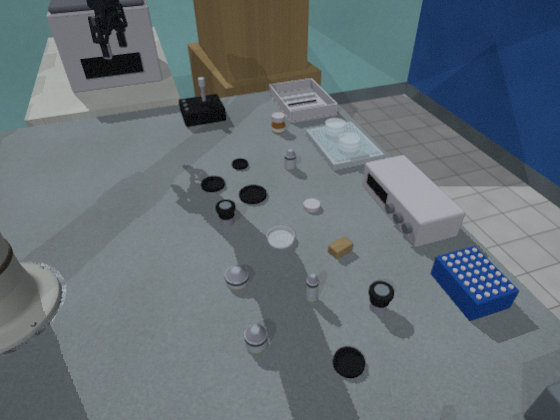

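The top view shows four dishes at about (117,210), (189,212), (149,255) and (439,196), and eyepieces at (399,141) and (225,253). The objectives are at (142,144), (369,199), (323,265) and (402,265). Next I'll measure the dishes and zoom in on the objectives.

```bash
cat > h.py <<'E'
import numpy as np, cv2
from bench import env
def cam(n):
    c=env.read_camera(n); f=210/np.tan(np.radians(c['vfov']/2))
    c['K']=np.array([[f,0,c['cx']],[0,f,c['cy']],[0,0,1.]]); c['d']=np.array(c['dist_coeffs'],float); c['T']=np.array(c['T']); return c
def w(c,p,z):
    u=cv2.undistortPoints(np.array(p,float).reshape(-1,1,2),c['K'],c['d']).reshape(-1,2)
    r=np.c_[u,np.ones(len(u))]@c['T'][:3,:3].T; o=c['T'][:3,3]
    return (o+r*((z-o[2])/r[:,2])[:,None])[:,:2]
def proj(c,P):
    Ti=np.linalg.inv(c['T']); return cv2.projectPoints(np.array(P,float).reshape(-1,3),cv2.Rodrigues(Ti[:3,:3])[0],Ti[:3,3],c['K'],c['d'])[0].reshape(-1,2)
E
python3 - <<'E'
from h import *
t=cam("top");s=cam("side")
for n,c,pts in(("top",t,[(117,210),(189,212),(149,255),(439,196)]),("side",s,[(240,164),(253,194),(213,184),(349,362)])):
    m=(c['frame'].max(2)<45).astype(np.uint8)
    m=cv2.morphologyEx(m,cv2.MORPH_CLOSE,np.ones((5,5)))
    cs,_=cv2.findContours(m,cv2.RETR_EXTERNAL,cv2.CHAIN_APPROX_NONE)
    for p in pts:
        k=max(cs,key=lambda k:cv2.pointPolygonTest(k,p,True))
        W=w(c,k,10).astype(np.float32);ce,r=cv2.minEnclosingCircle(W); e=cv2.fitEllipse(W)
        print(n,p,np.round(ce),round(r,1),np.round(e[0],1),np.round(e[1],1))
tiles=[]
for c,pts in((t,[(142,142),(369,197),(323,264),(402,264)]),(s,[(290,159),(312,287),(237,276),(256,336)])):
    tiles.append(np.hstack([cv2.resize(c['frame'][y-22:y+22,x-22:x+22],(198,198),interpolation=cv2.INTER_CUBIC) for x,y in pts]))
cv2.imwrite("pics/z.png",np.vstack(tiles)[:,:,::-1])
for p,z in(((142,142),60),((369,197),60),((323,266),34),((402,265),44)):print(p,w(t,p,z))
E
```

```text
top (117, 210) [537. 308.] 21.2 [537.6 307.4] [37.3 41.3]
top (189, 212) [534. 168.] 32.7 [533.7 167.8] [61.9 64. ]
top (149, 255) [451. 242.] 29.1 [451.1 242.3] [54.6 57. ]
top (439, 196) [ 557. -310.] 25.5 [ 557.6 -310. ] [47.3 49.4]
side (240, 164) [539. 301.] 24.9 [540.7 301. ] [39.3 47.5]
side (253, 194) [537. 161.] 36.6 [536.1 161.2] [62.3 71.5]
side (213, 184) [453. 235.] 32.9 [453.4 235.2] [56.5 62.8]
side (349, 362) [ 559. -316.] 26.8 [ 559.2 -315.7] [48.7 52.7]
(142, 142) [[656.75076978 245.81672545]]
(369, 197) [[ 549.51871981 -164.84128588]]
(323, 266) [[428.70377758 -82.39116474]]
(402, 265) [[ 428.51102971 -222.87338487]]
```

View pics/z.png

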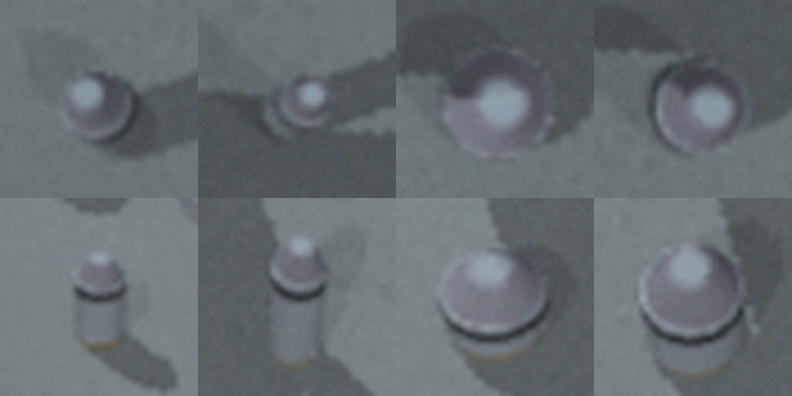

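```bash
python3 - <<'E'
from h import *
t=cam("top");s=cam("side")
for n,z,a,b in(("c",54,(139.2,140.3),(289.4,149.9)),("d",64,(371.9,195.3),(312.3,275.1)),("a",34,(324.2,264.5),(235.5,268.5)),("b",44,(405.6,265.4),(255,327.8)),("e1",50,(399,140),(380,292)),("e2",50,(225,253),(226,207))):
    print(n,w(t,a,z).round(1),w(s,b,z).round(1))
A=np.linspace(0,2*np.pi,60)
fr={"t":t['frame'].copy(),"s":s['frame'].copy()}
big={k:cv2.resize(v,None,fx=4,fy=4,interpolation=cv2.INTER_CUBIC) for k,v in fr.items()}
g={"c":((139.2,140.3),54,42,15),"d":((371.9,195.3),64,52,11),"a":((324.2,264.5),34,22,23),"b":((405.6,265.4),44,32,19),"D":((117,210),10,10,22),"A":((189,212),10,10,34),"B":((149,255),10,10,30),"C":((439,196),10,10,26)}
dish={"D":(537.6,307.4),"A":(533.7,167.8),"B":(451.1,242.3),"C":(557.6,-310)}
rows=[]
for k,(p,zt,zs,r) in g.items():
    xy=dish.get(k) or w(t,p,zt)[0]; tl=[]
    for cn,c in(("t",t),("s",s)):
        for h,rr in((zs,r),(0,r-2 if k in "abcd" else r)):
            P=np.c_[xy[0]+rr*np.cos(A),xy[1]+rr*np.sin(A),0*A+h]
            cv2.polylines(big[cn],[((proj(c,P)+.5)*4).astype(int)],True,(255,255,0) if h else (255,0,0),1)
        q=(proj(c,[xy[0],xy[1],zs/2])[0]*4).astype(int); tl.append(big[cn][q[1]-98:q[1]+98,q[0]-98:q[0]+98])
    rows.append(np.vstack(tl))
H=np.vstack([np.hstack(rows[:4]),np.hstack(rows[4:])])
cv2.imwrite("pics/ov.png",cv2.resize(H,(600,600))[:,:,::-1])
E
```

```text
c [[661.9 253.3]] [[664.4 253.5]]
d [[ 551.9 -169.3]] [[ 553.8 -170.4]]
a [[431.4 -84.6]] [[434.1 -82.7]]
b [[ 427.7 -229.3]] [[ 430.6 -228.2]]
e1 [[ 657.1 -226.9]] [[ 655.1 -234. ]]
e2 [[453.3  92.5]] [[456.5  84.3]]
```

View pics/ov.png

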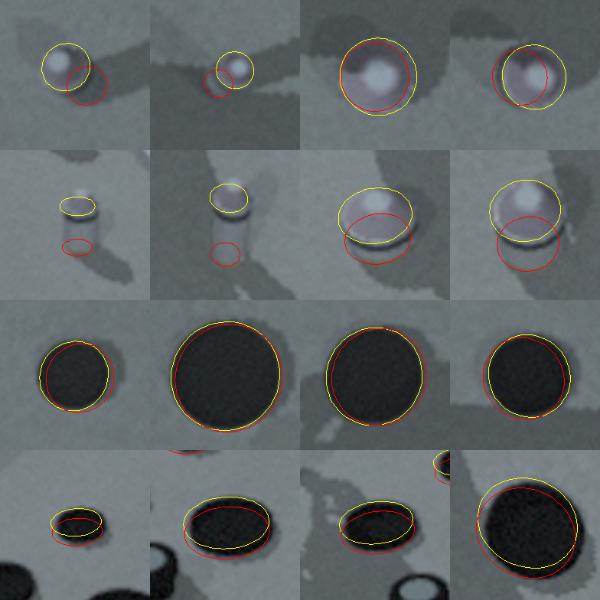

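The overlays agree to about 2 mm. Averaged positions:

| Objective | Position (x, y) | Dish | Position (x, y) |
|---|---|---|---|
| a | (432.5, -84) | A | (534.5, 167) |
| b | (429, -229) | B | (452, 242) |
| c | (663, 253) | C | (558.5, -311) |
| d | (553, -170) | D | (538.5, 306.5) |

I'll start with c, and align the tool with the world axes on the way.

```bash
python3 -m inch '[[[-40,-10,0,-0.04],[-80,-21,0,-0.08],[-120,-32,0,-0.12],[-160,-42,0,-0.16],[-200,-53,0,-0.2],[-240,-64,0,-0.24],[-280,-74,0,-0.28],[-320,-85,0,-0.32],[-360,-95,0,-0.36],[-400,-106,0,-0.4],[-440,-117,20,-0.44],[-470,-125,40,-0.464],[-480,-127,60,-0.464],[-480,-127,70,-0.464],[-480,-127,70,-0.464],[-480,-127,70,-0.464]]]' 70 40; python3 -c "
from bench import env
s=env.observe();print(s['ee_pos'],s['tool_rot'],s['q'])"
```

```text
time_s: 2.3
ee_pos: [662.6, 255.3, 170.4]
tool_rot: [0.0, -0.001, 1.0, 0.001]
wrist_force: [0.2, 0.2, 0.0]
gripper_width: 70.0
grip_force: 0.0
[662.55595155 255.27832402 170.35576621] [ 4.10313011e-04 -1.35238792e-03  9.99998789e-01  6.52200015e-04] [-0.15512821  0.66636028 -0.38520857  1.44177066  0.26505958  1.08357585
  0.98373337]
```

```bash
python3 -m inch '[[[0,0,20,0],[0,0,45,0],[0,0,60,0],[0,0,70,0],[0,0,70,0],[0,0,70,0]]]'; python3 - <<'E'
from h import *
print(env.observe()['ee_pos'],env.observe()['wrist_force'])
t=cam("top")['frame'];s=cam("side")['frame']
cv2.imwrite("pics/c1.png",np.hstack([cv2.resize(t[90:200,90:200],(396,396)),cv2.resize(s[60:200,220:360],(396,396))])[:,:,::-1])
E
```

```text
time_s: 3.05
ee_pos: [663.8, 253.4, 100.1]
tool_rot: [0.001, -0.0, 1.0, 0.0]
wrist_force: [0.2, 0.1, 0.3]
gripper_width: 70.3
grip_force: 0.0
[663.77421229 253.42693188 100.0872902 ] [0.18008762 0.06094291 0.2519026 ]
```

View pics/c1.png

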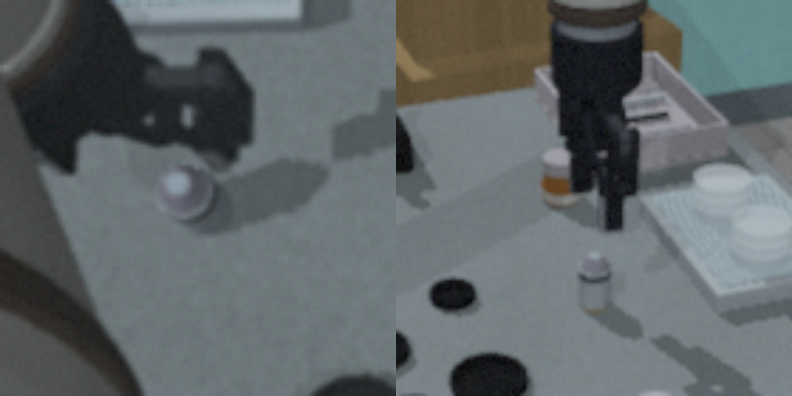

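The gripper hangs over objective c, which is at about (595,280) in the crop and lined up with the fingers. Next is the descent and grip.

```bash
python3 -m inch '[[[0,0,20,0],[0,0,40,0],[0,0,55,0],[0,0,65,0],[0,0,73,0],[0,0,73,0]]]' ; python3 -m inch '[[[0,0,0,0],[0,0,0,0],[0,0,0,0],[0,0,0,0],[0,0,0,0],[0,0,0,0],[0,0,0,0],[0,0,0,0]]]' 10 40
```

```text
time_s: 3.9
ee_pos: [662.8, 252.9, 25.5]
tool_rot: [-0.001, -0.0, 1.0, -0.0]
wrist_force: [0.2, 1.5, 0.1]
gripper_width: 69.9
grip_force: 0.0
time_s: 4.9
ee_pos: [663.9, 253.5, 27.3]
tool_rot: [0.001, -0.0, 1.0, 0.0]
wrist_force: [-0.5, 1.1, 5.4]
gripper_width: 28.7
grip_force: 39.8
```

```bash
python3 -m inch '[[[0,0,-5,0],[0,0,-15,0],[0,0,-35,0],[0,0,-60,0],[0,0,-85,0],[0,0,-105,0],[0,0,-115,0],[0,0,-120,0],[0,0,-120,0]]]' ; python3 -m inch '[[[4,-20,0,0],[10,-55,0,0],[18,-95,0,0],[25,-135,0,0],[33,-175,0,0],[40,-215,0,0],[48,-255,0,0],[55,-295,0,0],[62,-335,0,0],[70,-375,0,0],[77,-415,0,0],[85,-455,0,0],[92,-495,0,0],[98,-530,0,0],[103,-550,0,0],[105,-560,0,0],[105,-564,0,0],[105,-564,0,0],[105,-564,0,0]]]'
python3 - <<'E'
from h import *
t=cam("top")['frame'];s=cam("side")['frame']
print(env.observe()['q'])
cv2.imwrite("pics/c2.png",np.hstack([cv2.resize(t[140:250,385:495],(396,396)),cv2.resize(s[240:420,250:430],(396,396))])[:,:,::-1])
E
```

```text
time_s: 6.02
ee_pos: [663.0, 252.9, 146.0]
tool_rot: [-0.0, -0.0, 1.0, -0.0]
wrist_force: [0.2, -0.3, -2.5]
gripper_width: 28.8
grip_force: 39.6
time_s: 8.4
ee_pos: [559.0, -309.3, 146.3]
tool_rot: [0.0, -0.001, 1.0, 0.0]
wrist_force: [0.3, -0.7, -1.2]
gripper_width: 28.9
grip_force: 39.7
[ 0.69535287  0.56509843 -0.31727084  1.66051472  0.20646133  0.94912449
  1.87614779]
```

View pics/c2.png

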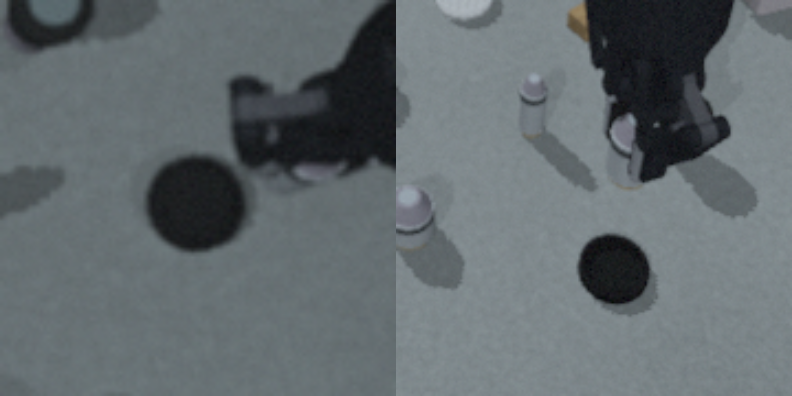

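c is held upright over dish C. I'll lower it to just above the rim and check the alignment.

```bash
python3 -m inch '[[[0,0,20,0],[0,0,45,0],[0,0,70,0],[0,0,90,0],[0,0,100,0],[0,0,104,0],[0,0,104,0]]]'
python3 - <<'E'
from h import *
t=cam("top")['frame'];s=cam("side")['frame']
cv2.imwrite("pics/c3.png",np.hstack([cv2.resize(t[140:250,385:495],(396,396)),cv2.resize(s[310:410,300:400],(396,396))])[:,:,::-1])
E
```

```text
time_s: 9.38
ee_pos: [558.7, -311.1, 42.6]
tool_rot: [0.0, -0.0, 1.0, -0.0]
wrist_force: [0.2, -0.4, -0.9]
gripper_width: 28.7
grip_force: 39.7
```

View pics/c3.png

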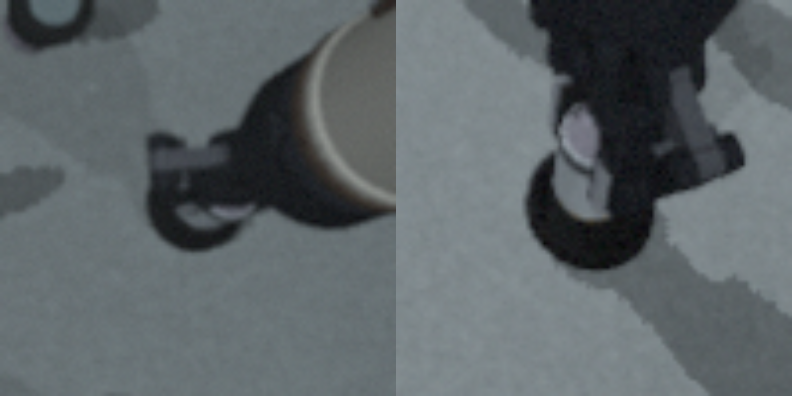

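c sits over the dish centre. I'll set it down in small steps.

```bash
python3 -m inch '[[[0,0,4,0],[0,0,8,0],[0,0,10,0],[0,0,11,0],[0,0,12,0],[0,0,12.5,0],[0,0,12.5,0]]]';  python3 -m inch '[[[0,0,0.3,0],[0,0,0.7,0],[0,0,0.7,0]]]'
```

```text
time_s: 10.35
ee_pos: [558.5, -311.0, 30.3]
tool_rot: [0.0, -0.0, 1.0, -0.0]
wrist_force: [-3.2, 1.2, 4.1]
gripper_width: 29.0
grip_force: 40.2
time_s: 10.72
ee_pos: [558.5, -311.0, 30.2]
tool_rot: [0.0, -0.0, 1.0, -0.0]
wrist_force: [-3.6, 2.6, 9.0]
gripper_width: 28.5
grip_force: 40.8
```

```bash
python3 -m inch '[[[0,0,0,0],[0,0,0,0],[0,0,0,0],[0,0,0,0],[0,0,0,0]]]' 55; python3 -m inch '[[[0,0,-10,0],[0,0,-30,0],[0,0,-60,0],[0,0,-95,0],[0,0,-115,0],[0,0,-120,0],[0,0,-120,0]]]'
```

```text
time_s: 11.35
ee_pos: [558.3, -311.0, 29.0]
tool_rot: [-0.0, -0.0, 1.0, 0.0]
wrist_force: [0.1, -0.4, -0.3]
gripper_width: 55.1
grip_force: 0.0
time_s: 12.22
ee_pos: [558.0, -310.9, 148.9]
tool_rot: [-0.0, -0.0, 1.0, 0.0]
wrist_force: [-0.7, 0.3, -0.1]
gripper_width: 55.3
grip_force: 0.0
```

```bash
python3 -m inch '[[[20,12,0,0],[50,32,0,0],[85,54,0,0],[110,70,0,0],[125,79,0,0],[129,82,10,0],[129,82,35,0],[129,82,65,0],[129,82,90,0],[129,82,110,0],[129,82,120,0],[129,82,127,0],[129,82,127,0],[129,82,127,0]]]' 70; python3 -m inch '[[[0,0,0,0],[0,0,0,0],[0,0,0,0],[0,0,0,0],[0,0,0,0],[0,0,0,0],[0,0,0,0]]]' 15 40
python3 - <<'E'
from h import *
print(env.observe()['q'])
t=cam("top")['frame'];s=cam("side")['frame']
cv2.imwrite("pics/b1.png",np.hstack([cv2.resize(t[150:290,340:480],(396,396)),cv2.resize(s[270:410,200:400],(566,396))])[:,:,::-1][:,:800])
E
```

```text
time_s: 13.98
ee_pos: [429.9, -229.3, 22.6]
tool_rot: [0.0, -0.0, 1.0, -0.0]
wrist_force: [-0.1, -0.4, 0.5]
gripper_width: 69.7
grip_force: 0.0
time_s: 14.85
ee_pos: [429.7, -229.3, 22.8]
tool_rot: [0.0, -0.0, 1.0, -0.0]
wrist_force: [-1.5, -0.6, 4.8]
gripper_width: 36.4
grip_force: 39.5
[ 0.66796166  0.5437144  -0.27927589  2.09225387  0.28196614  0.53958335
  1.75477119]
```

View pics/b1.png

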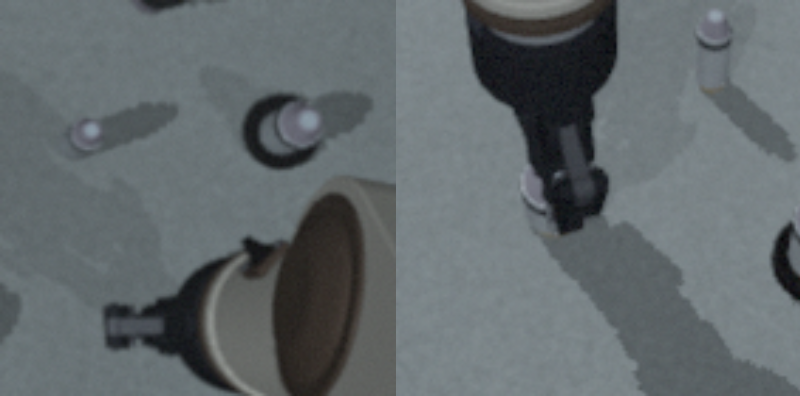

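c stands upright in dish C, with its lens at crop (308,122). b is gripped. I'll check c's offset in its dish, which tells me the hand-to-camera bias.

```bash
python3 - <<'E'
from h import *
t=cam("top");s=cam("side")
def lens(c,p,r=7):
    x,y=p;g=cv2.GaussianBlur(c['frame'],(0,0),.8).min(2).astype(float);a=g[y-r:y+r+1,x-r:x+r+1];m=a>a.max()-25
    yy,xx=np.nonzero(m);return (x-r+xx.mean(),y-r+yy.mean()),a.max()
for n,c,p,z in(("top c",t,(449,193),57),("top d",t,(372,195),64)):
    q,v=lens(c,p);print(n,np.round(q,1),v,w(c,q,z))
q=proj(s,[558,-311,57])[0];print(q)
cv2.imwrite("pics/c4.png",cv2.resize(s['frame'][300:400,300:400],(500,500),interpolation=cv2.INTER_CUBIC)[:,:,::-1])
E
```

```text
top c [448.4 192.1] 134.0 [[ 557.50845027 -310.03932924]]
top d [371.7 195.6] 133.0 [[ 551.3301618  -168.96811583]]
[349.54249146 342.97668543]
```

View pics/c4.png

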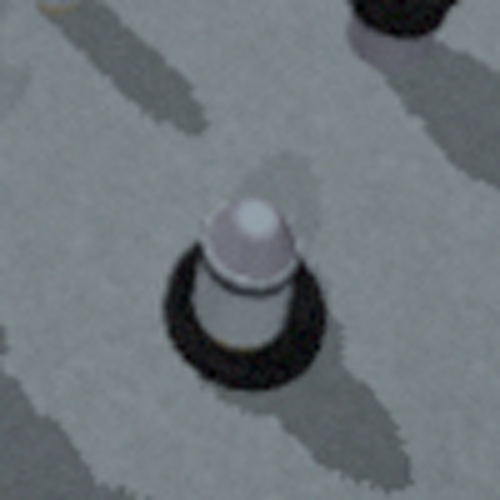

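c is centred to within 1 mm. Next I carry b to dish B.

```bash
python3 -m inch '[[[0,0,-5,0],[0,0,-15,0],[0,0,-35,0],[0,0,-60,0],[0,0,-85,0],[0,0,-103,0],[0,0,-110,0],[0,0,-110,0]]]' ; python3 -m inch '[[[-1,15,0,0],[-3,45,0,0],[-5,80,0,0],[-7,115,0,0],[-8,150,0,0],[-9,185,0,0],[-10,220,0,0],[-12,255,0,0],[-14,290,0,0],[-16,325,0,0],[-18,360,0,0],[-20,395,0,0],[-21,430,0,0],[-22,455,0,0],[-23,467,0,0],[-23,471,0,0],[-23,471,0,0],[-23,471,0,0]]]'; python3 -m inch '[[[0,0,20,0],[0,0,45,0],[0,0,70,0],[0,0,85,0],[0,0,92,0],[0,0,95,0],[0,0,95,0]]]'
python3 - <<'E'
from h import *
print(env.observe()['q'])
t=cam("top")['frame'];s=cam("side")['frame']
cv2.imwrite("pics/b2.png",np.hstack([cv2.resize(t[200:310,95:205],(396,396)),cv2.resize(s[130:230,160:260],(396,396))])[:,:,::-1])
E
```

```text
time_s: 16.05
ee_pos: [429.4, -229.1, 132.4]
tool_rot: [0.0, -0.0, 1.0, -0.0]
wrist_force: [0.4, -0.5, -2.6]
gripper_width: 36.6
grip_force: 40.3
time_s: 18.3
ee_pos: [452.3, 240.7, 131.9]
tool_rot: [-0.0, 0.001, 1.0, -0.0]
wrist_force: [0.2, -0.8, -2.1]
gripper_width: 36.6
grip_force: 40.4
time_s: 19.18
ee_pos: [452.6, 242.2, 37.5]
tool_rot: [0.0, -0.0, 1.0, 0.0]
wrist_force: [-0.1, -0.4, -1.9]
gripper_width: 37.0
grip_force: 40.4
[-0.18086911  0.57341753 -0.44523385  2.02228092  0.40733766  0.63086666
  0.67382554]
```

View pics/b2.png

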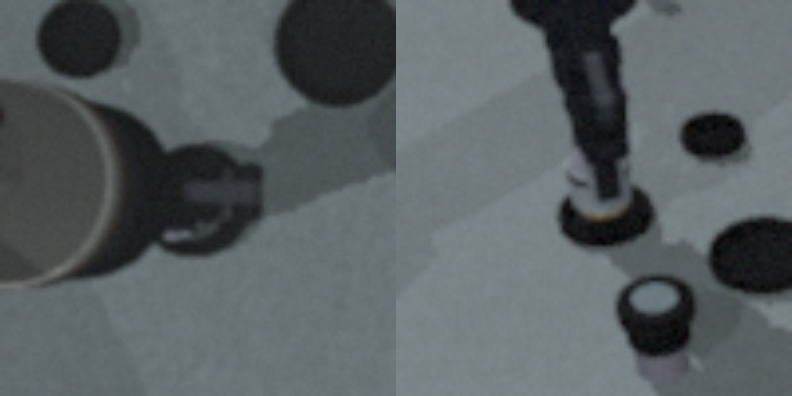

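b is centred over dish B, so I'll lower and release it.

```bash
python3 -m inch '[[[0,0,4,0],[0,0,8,0],[0,0,10,0],[0,0,11,0],[0,0,12,0],[0,0,12.5,0],[0,0,12.5,0]]]'
```

```text
time_s: 20.15
ee_pos: [452.1, 242.0, 25.8]
tool_rot: [0.0, -0.0, 1.0, -0.0]
wrist_force: [-4.4, -2.5, 13.2]
gripper_width: 36.3
grip_force: 42.0
```

```bash
python3 -m inch '[[[0,0,0,0],[0,0,0,0],[0,0,0,0],[0,0,0,0],[0,0,0,0]]]' 62; python3 -m inch '[[[0,0,-10,0],[0,0,-30,0],[0,0,-60,0],[0,0,-90,0],[0,0,-110,0],[2,-20,-110,0],[4,-60,-110,0],[7,-110,-110,0],[10,-160,-110,0],[13,-210,-110,0],[16,-255,-110,0],[18,-295,-110,0],[20,-318,-110,0],[20,-326,-110,0],[20,-326,-90,0],[20,-326,-60,0],[20,-326,-40,0],[20,-326,-40,0]]]' 72; python3 -m inch '[[[0,0,15,0],[0,0,30,0],[0,0,40,0],[0,0,48,0],[0,0,48,0],[0,0,48,0]]]'
```

```text
time_s: 20.78
ee_pos: [452.2, 242.0, 24.5]
tool_rot: [-0.0, -0.0, 1.0, 0.0]
wrist_force: [-0.3, 0.3, 0.3]
gripper_width: 62.0
grip_force: 0.0
time_s: 23.02
ee_pos: [431.4, -82.6, 63.8]
tool_rot: [-0.001, -0.001, 1.0, 0.001]
wrist_force: [-0.7, -0.2, 0.4]
gripper_width: 72.1
grip_force: 0.0
time_s: 23.78
ee_pos: [432.5, -84.0, 16.7]
tool_rot: [0.0, -0.0, 1.0, 0.0]
wrist_force: [1.7, 0.1, 0.4]
gripper_width: 71.7
grip_force: 0.0
```

```bash
python3 -m inch '[[[0,0,0,0],[0,0,0,0],[0,0,0,0],[0,0,0,0],[0,0,0,0],[0,0,0,0],[0,0,0,0]]]' 20 50;  python3 -m inch '[[[0,0,-3,0],[0,0,-7,0],[0,0,-12,0],[0,0,-15,0],[0,0,-15,0]]]'
python3 - <<'E'
from h import *
t=cam("top")['frame'];s=cam("side")['frame']
cv2.imwrite("pics/a1.png",np.hstack([cv2.resize(s[220:320,185:285],(396,396)),cv2.resize(s[130:230,160:260],(396,396))])[:,:,::-1])
E
```

```text
time_s: 24.65
ee_pos: [432.7, -84.0, 17.3]
tool_rot: [0.0, -0.0, 1.0, -0.0]
wrist_force: [-1.5, 0.3, 7.2]
gripper_width: 43.7
grip_force: 49.7
time_s: 25.28
ee_pos: [432.5, -84.1, 31.9]
tool_rot: [0.0, -0.0, 1.0, -0.0]
wrist_force: [0.6, -0.3, -2.5]
gripper_width: 43.6
grip_force: 51.1
```

View pics/a1.png

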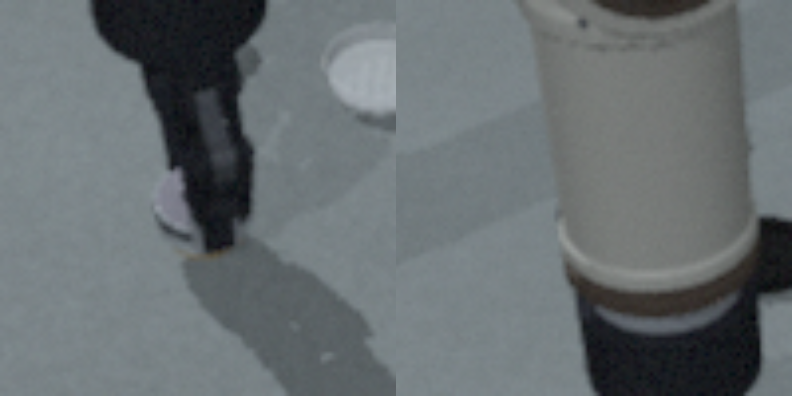

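```bash
python3 -m inch '[[[0,0,-15,0],[0,0,-40,0],[0,0,-65,0],[0,0,-83,0],[0,0,-90,0],[-8,20,-90,0],[-20,50,-90,0],[-35,85,-90,0],[-50,125,-90,0],[-65,160,-90,0],[-80,195,-90,0],[-92,225,-90,0],[-99,243,-90,0],[-102,251,-90,0],[-102,251,-75,0],[-102,251,-50,0],[-102,251,-25,0],[-102,251,-8,0],[-102,251,0,0],[-102,251,0,0]]]'
python3 - <<'E'
from h import *
t=cam("top")['frame'];s=cam("side")['frame']
cv2.imwrite("pics/a2.png",np.hstack([cv2.resize(t[150:280,95:225],(396,396)),cv2.resize(s[120:240,180:300],(396,396))])[:,:,::-1])
E
```

```text
time_s: 27.88
ee_pos: [533.9, 166.6, 31.1]
tool_rot: [-0.0, 0.0, 1.0, -0.0]
wrist_force: [0.4, -0.1, -2.2]
gripper_width: 43.7
grip_force: 51.4
```

View pics/a2.png

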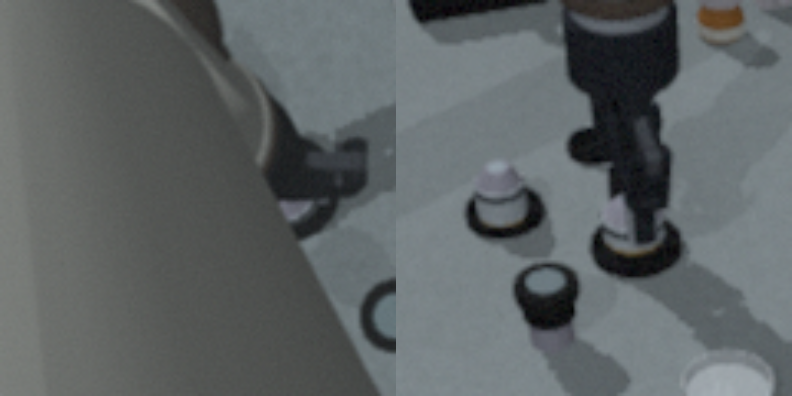

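b stands upright in dish B, and a is over dish A. Lowering a now.

```bash
python3 -m inch '[[[0,0,4,0],[0,0,8,0],[0,0,10,0],[0,0,11,0],[0,0,12,0],[0,0,12,0],[0,0,12,0]]]'
```

```text
time_s: 28.85
ee_pos: [534.1, 167.0, 20.4]
tool_rot: [-0.0, -0.0, 1.0, -0.0]
wrist_force: [-3.7, -0.6, 6.1]
gripper_width: 43.8
grip_force: 52.3
```

```bash
python3 -m inch '[[[0,0,0,0],[0,0,0,0],[0,0,0,0],[0,0,0,0],[0,0,0,0]]]' 70; python3 -m inch '[[[0,0,-10,0],[0,0,-30,0],[0,0,-65,0],[0,0,-100,0],[0,0,-125,0],[-1,-20,-125,0],[-3,-60,-125,0],[-6,-110,-125,0],[-9,-160,-125,0],[-12,-210,-125,0],[-15,-260,-125,0],[-17,-300,-125,0],[-19,-327,-125,0],[-19,-337,-125,0],[-19,-337,-110,0],[-19,-337,-85,0],[-19,-337,-80,0],[-19,-337,-80,0]]]'; python3 -m inch '[[[0,0,0,0],[0,0,20,0],[0,0,45,0],[0,0,60,0],[0,0,68,0],[0,0,68,0],[0,0,68,0]]]' 50
python3 - <<'E'
from h import *
t=cam("top");f=t['frame'];s=cam("side")['frame']
def lens(c,p,r=7):
    x,y=p;g=cv2.GaussianBlur(c['frame'],(0,0),.8).min(2).astype(float);a=g[y-r:y+r+1,x-r:x+r+1];m=a>a.max()-25
    yy,xx=np.nonzero(m);return (x-r+xx.mean(),y-r+yy.mean())
for z,xy in((37,(533.7,167.8)),(47,(451.1,242.3))):
    p=proj(t,[*xy,z])[0].astype(int);print(p,w(t,lens(t,p),z),xy)
cv2.imwrite("pics/d1.png",np.hstack([cv2.resize(f[150:280,95:225],(396,396)),cv2.resize(s[230:330,260:360],(396,396))])[:,:,::-1])
E
```

```text
time_s: 29.48
ee_pos: [534.3, 167.0, 19.5]
tool_rot: [-0.0, -0.0, 1.0, 0.0]
wrist_force: [-0.2, -1.0, 0.0]
gripper_width: 69.8
grip_force: 0.0
time_s: 31.72
ee_pos: [553.0, -168.5, 99.0]
tool_rot: [-0.001, -0.001, 1.0, 0.001]
wrist_force: [0.5, 0.3, -0.5]
gripper_width: 69.9
grip_force: 0.0
time_s: 32.6
ee_pos: [554.0, -170.0, 32.2]
tool_rot: [0.001, -0.0, 1.0, -0.0]
wrist_force: [-0.5, 0.3, 0.0]
gripper_width: 49.9
grip_force: 0.0
[185 209] [[531.37389531 169.41510148]] (533.7, 167.8)
[142 254] [[449.33211301 243.88004811]] (451.1, 242.3)
```

View pics/d1.png

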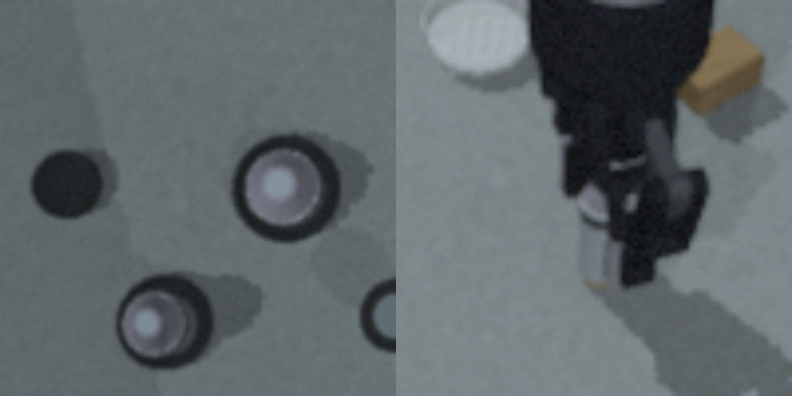

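a and b are seated within about 3 mm of centre. The fingers straddle d, so I'll grip it and carry it to dish D.

```bash
python3 -m inch '[[[0,0,0,0],[0,0,0,0],[0,0,0,0],[0,0,0,0],[0,0,0,0],[0,0,0,0],[0,0,0,0]]]' 8 40; python3 -m inch '[[[0,0,-5,0],[0,0,-15,0],[0,0,-35,0],[0,0,-60,0],[0,0,-90,0],[0,0,-112,0],[0,0,-120,0],[0,0,-120,0]]]' ; python3 -m inch '[[[1,15,0,0],[2,45,0,0],[3,80,0,0],[4,115,0,0],[5,150,0,0],[6,185,0,0],[7,220,0,0],[8,255,0,0],[9,290,0,0],[10,325,0,0],[11,360,0,0],[12,395,0,0],[13,430,0,0],[14,460,0,0],[15,473,0,0],[15,477,0,0],[15,477,0,0],[15,477,0,0]]]'; python3 -m inch '[[[0,0,20,0],[0,0,45,0],[0,0,70,0],[0,0,90,0],[0,0,101,0],[0,0,105,0],[0,0,105,0]]]'
python3 - <<'E'
from h import *
t=cam("top")['frame'];s=cam("side")['frame']
cv2.imwrite("pics/d2.png",np.hstack([cv2.resize(t[150:280,75:205],(396,396)),cv2.resize(s[100:220,180:300],(396,396))])[:,:,::-1])
E
```

```text
time_s: 33.58
ee_pos: [553.6, -170.1, 32.1]
tool_rot: [0.0, -0.0, 1.0, -0.0]
wrist_force: [-1.1, 0.1, 5.7]
gripper_width: 20.5
grip_force: 39.1
time_s: 34.58
ee_pos: [553.6, -170.1, 152.4]
tool_rot: [0.001, -0.0, 1.0, -0.0]
wrist_force: [-0.0, -0.7, -0.7]
gripper_width: 21.1
grip_force: 39.1
time_s: 36.83
ee_pos: [538.7, 305.3, 151.4]
tool_rot: [-0.0, 0.001, 1.0, -0.001]
wrist_force: [-0.1, -0.9, -0.9]
gripper_width: 21.0
grip_force: 39.2
time_s: 37.7
ee_pos: [538.5, 307.3, 46.9]
tool_rot: [0.0, -0.0, 1.0, 0.0]
wrist_force: [0.2, 0.5, -0.0]
gripper_width: 20.8
grip_force: 39.2
```

View pics/d2.png

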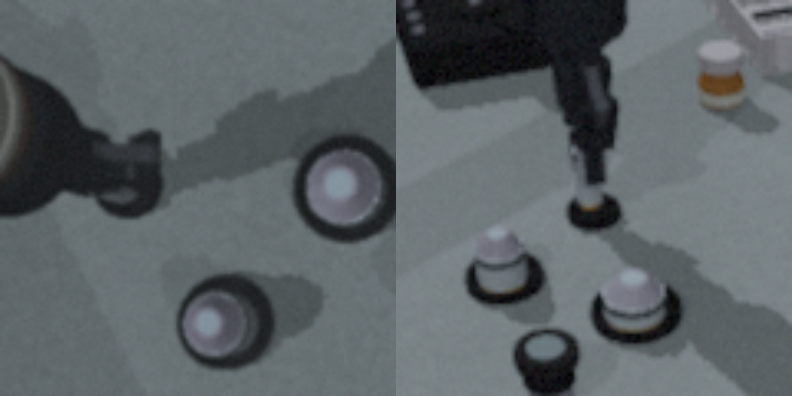

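d is centred over dish D, so I'll lower it.

```bash
python3 -m inch '[[[0,0,4,0],[0,0,8,0],[0,0,10,0],[0,0,11,0],[0,0,12,0],[0,0,12,0],[0,0,12,0]]]'
```

```text
time_s: 38.67
ee_pos: [538.2, 307.0, 35.1]
tool_rot: [0.0, -0.0, 1.0, -0.0]
wrist_force: [-2.1, -1.2, 6.3]
gripper_width: 20.7
grip_force: 39.8
```

```bash
python3 -m inch '[[[0,0,0,0],[0,0,0,0],[0,0,0,0],[0,0,0,0],[0,0,0,0]]]' 50; python3 -m inch '[[[0,0,-10,0],[0,0,-30,0],[0,0,-65,0],[0,0,-100,0],[0,0,-125,0],[20,20,-140,0],[50,60,-150,0],[60,100,-150,0],[60,120,-150,0],[60,120,-150,0],[60,120,-150,0],[60,120,-150,0]]]'
python3 - <<'E'
from h import *
t=cam("top");s=cam("side")
cv2.imwrite("pics/f.png",np.vstack([np.hstack([cv2.resize(t['frame'][150:280,75:235],(400,325)),cv2.resize(s['frame'][120:240,180:328],(400,325))]),np.hstack([cv2.resize(t['frame'][110:240,320:480],(330,270)),cv2.resize(s['frame'][270:390,280:426],(470,270))])])[:,:,::-1])
E
```

```text
time_s: 39.3
ee_pos: [538.2, 307.0, 34.5]
tool_rot: [-0.0, -0.0, 1.0, 0.0]
wrist_force: [-0.4, 0.0, 0.5]
gripper_width: 50.2
grip_force: 0.0
time_s: 40.8
ee_pos: [479.4, 424.9, 184.3]
tool_rot: [-0.0, 0.001, 1.0, -0.001]
wrist_force: [0.2, 0.4, 0.4]
gripper_width: 49.9
grip_force: 0.0
```

View pics/f.png

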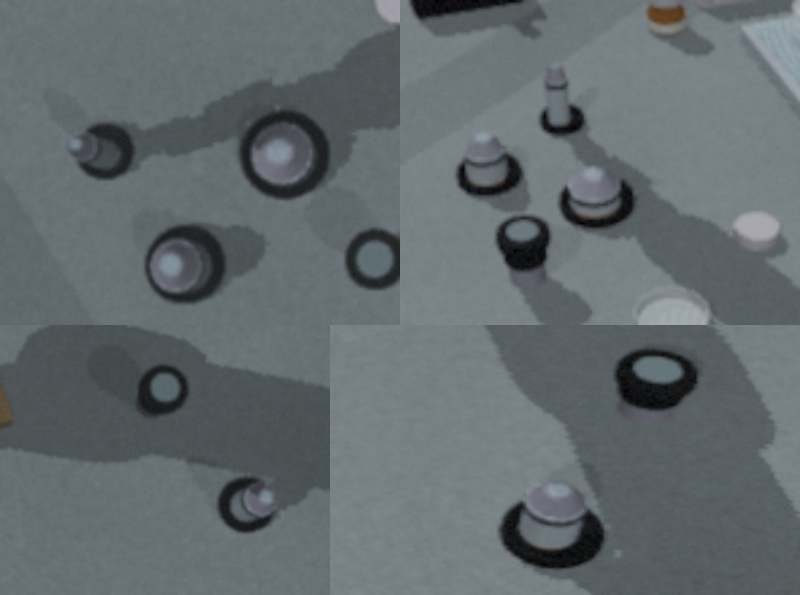

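All four objectives stand upright and centred in their dishes, and the eyepieces are undisturbed. Handing in.

```bash
python3 -c "
from bench import env
print(env.hand_in())"
```

```text
the job is handed in; nothing more can be done
None
```

The job is handed in: in the final pictures all four objectives stand upright in their own dishes and both eyepieces are still standing in place; the hand-in returned no verdict.

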